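# Lock a timber blank in the cam clamping board

### The arm

A 6-joint arm with a two-finger parallel gripper is mounted at the origin on the work surface. World frame = base frame: x ahead of the robot, y to its left, z up, the work surface at z = 0. Lengths are in m, angles in degrees, forces in N, time in s.
With the tool pointing down it reaches from about 0.3 to 0.75 m from the base axis. Payload 8.5 kg.
Tool frame: the origin (TCP) lies between the finger pads; the fingertips stand 17 mm ahead of it and the grasp point (between the pads) lies 2 mm behind it (env.tip_reach is the distance from the TCP to the fingertips, in m); z points along the fingers, y is the line along which they close (so a half turn about z gives the same grasp; the last joint's range is limited). The gripper opens to 85 mm and grips with 20 to 120 N. Pads are 22 mm wide; open, the fingers measure 114 mm over their backs; the gripper's body (76 mm by 85 mm) begins 54 mm behind the grasp point. The pads swing forward as they close: fully open they stand 13 mm farther back than shut.
Start: joints at [-84.643, 21.807, 74.336, -0, 83.858, -12.336], TCP at [0.167, -0.524, 0.248] pointing down, gripper open.
Joint ranges: [-178.18, 178.18], [-50.72, 133.34], [12.68, 142.11], [-81.47, 261.47], [9.98, 163.14], [-165.26, 165.26]. Speed limits (degrees/s): [136.94, 136.94, 180, 180, 180, 180].

### API

Orientations are given as a 3x3 rotation matrix whose columns are the frame's x, y, z axes.
In Python, from rig import env, viewer gives the robot as it stands.
- The arm moves only by the tool move_arm, never from a script. Its argument "motion" is a list of rows, each a list of 2 entries, a list of its own where there are three numbers: the shift along the tool's x, y, z normalised to -1 to 1, where 1 is 50 mm, then the turn, a rotation vector about the tool's x, y, z normalised to -1 to 1, where 1 is 8 degrees. A call has 1 to 20 rows; each row shifts and turns the commanded pose from where the row before left it, along the tool's axes as they then stand; what a row does not reach is not made up. A row lasts 1/10 s, in which the tool goes at most 50 mm and 8.59 degrees, less where a joint would pass 70% of its speed; a pose out of reach is approached as far as the arm can. A call with a number of a shift or a turn outside -1 to 1 is refused whole. A call with a gripper value outside its range is refused whole. "claw" is the closure, from 0 (fully open) to 1 (shut), set as the call begins (left out, the last holds). The fingers move at their own pace and stop on an object; "force" is the grip in N (left out, the last holds). Time passes only in rows, so rows that do not move let the fingers close. It gives the time, the measured TCP pose, the force, the opening and the grip force at its end, in the units of the state.
- env.observe(): the state, without advancing time (a new reading comes with each control period).
- viewer.get_image(name): name is "scene" or "top" or "wrist"; returns a dict with "frame" (400x640x3 uint8, red, green, blue), "depth" (400x640 float32, m along the optical axis (not along the pixel's ray), 0 where there is no reading), "fx", "fy", "cx", "cy" (pixels), "eye" and "attitude" of the camera in the world; the wrist camera has in their place "T_tool_cam" (4x4, takes a point from camera to tool coordinates, whose origin is the TCP and whose axes are the flange's). Camera axes: x right, y up, looking along -z (the intrinsics and any distortion apply to the point x, -y, -z); pixel columns grow to the right and rows downward; lengths in m; the calibration is good to about 2 mm. The wrist camera is an equidistant fisheye: a pixel r from the principal point sees the ray r / f radians off the axis. A picture is of the moment at which its call begins: read the wrist's pose just before it.
- env.close_job(): hands the job in; it is judged then, once.
The state is a dict: "time_s": time; "q": joint angles; "qvel": joint speeds; "joint_efforts": joint torques, N m; "position": TCP position; "tool_rot": TCP orientation; "ft_force": force on the tool from outside, world axes, zero at the start; "wrist_torque": the same for the moment, N m; "grip_width": finger opening in m; "gripper_force": force on a finger pad.
Only numpy, scipy, OpenCV 4.12 (cv2) and the standard library are available. Lean on these libraries where they do the work, as an engineer would, in place of code of your own. Each camera call takes 0.05 s, during which the arm holds its last target. There are 200 camera calls.

### The job

Clamp the timber blank in the cam board for work: with the lever still standing open, push the blank along with a fingertip until its far end is home against the end stop, then with one finger swing the cam lever round clockwise (seen from above) until the cam jams the blank tight against the fence, and leave it locked. Nothing is to be picked up: only push, and leave the glue bottles, the wax tin and the pencil as they are.

Things in the scene. Friction and masses are not known exactly. Their poses are not given: they have to be found in the camera images.
- jig: Cam clamping board, screwed to the bench: grey laminated board 310 mm (its x) by 360 mm (its y), 18 mm thick. Origin at the centre of its underside, on the bench; z up. Its +x end (away from the robot) carries the end stop, its +y side the fence; the cam lever turns on a bolt at x = 30, y = 0 mm. The blank lies on the board between fence and cam, its length along x.
- fence: Wooden fence along the +y side of the board, 285 mm long (x), 25 mm wide (y), 32 mm high, fixed. Origin at the centre of its underside, on the board's top (18 mm above the bench); its face towards the blank is 12.5 mm to -y of the origin. Axes as the board's.
- stop_face (a point): Fixed point on the near face of the end stop (wooden block 30 mm along x, 95 along y, 32 high), 37 mm above the bench: where the centre of the blank's far end lies when the blank is home on the stop and tight on the fence. Axes as the board's: x runs into the stop, y into the fence.
- blank: Loose pale timber blank 160 mm long (x), 89 wide (y), 38 high, about 0.36 kg, flat on the board. Origin at the centre of its underside; its x axis points to the end stop, within 0.04 rad of the board's x. It starts 20 to 50 mm short of the stop and 2 to 6 mm off the fence; the cam closes that gap and takes out the skew.
- blank_far_end (a point): Centre of the blank's far end face (towards the stop), half-way up.
- blank_near_end (a point): Centre of the blank's near end face (towards the robot), half-way up: where to push, along the board's +x. With the blank home it lies 160 mm to -x of stop_face.
- cam_lever (a joint): Angle of the cam lever, rad; grows clockwise seen from above, range 0 to 1.75. At 0 the arm points along the board's -y (right), at 1.57 along its -x (to the robot). Starts open, 0 to 0.25. The cam meets the blank at about 0.8 and jams at about 1.25 to 1.35. A push of 10 to 15 N across the arm, 120 mm from the pivot, locks it; the jammed cam then holds by friction.
- cam_pivot (a point): Fixed point on the lever's turning axis, half-way up the lever (32 mm above the bench). The bolt and nut on it rise to 57 mm above the bench.
- lever_tip (a point): Point near the end of the lever's arm, 138 mm from the pivot, half-way up. The lever is dark hardwood, 22 to 42 mm above the bench: a round cam of radius 35 mm set 12 mm off the pivot, and a straight arm 22 to 26 mm wide with a round end of radius 14 mm at this point. Stiff: it takes about 2 N at the arm's end to move, and stays where it is left.
- glue_bottle: White glue bottle with blue nozzle, 62 mm across, 175 mm high, standing on the bench to the left of the board; origin at the centre of its underside. Leave alone.
- small_glue_bottle: The same, smaller: 52 mm across, 135 mm high, beside the other; origin at the centre of its underside. Leave alone.
- wax_tin: Low round steel tin, 76 mm across, 50 mm high, on the bench beyond the board's far end; origin at the centre of its underside. Leave alone.
- pencil: Flat carpenter's pencil, 150 mm long (x), 14 mm wide, 8 mm thick, on the bench to the right of the board; origin at the centre of its underside. Leave alone.

How it is judged (in metres and radians):
On the way, in this order (a step that is already met when the one before it is completed fails the run):
1. the blank's far end is home against the end stop (within 4 mm) while the lever still stands open (below 0.5 rad) (x of blank_far_end in the frame of stop_face between -0.004 and 0.004 m and value of joint cam_lever below 0.5 rad), for 0.2 s.
2. the cam lever is swung round and presses the blank on the fence with more than 8 N (value of joint cam_lever above 0.9 rad and contact force between blank and fence above 8 N), for 0.2 s.
At the end, for the whole second after the job is handed in: The blank lies flat on the board, its far end within 3 mm of the stop, its side within 2.5 mm of the fence and parallel with it within 0.025 rad; the lever is past 0.9 rad and at rest, and the blank is pressed on the fence with more than 8 N, with the robot clear (all of step 2 and x of blank_far_end in the frame of stop_face between -0.003 and 0.003 m and y of blank_far_end in the frame of stop_face between -0.0025 and 0.0025 m and angle between the x axis of blank and the x axis of jig, either way round below 0.025 rad and z of blank_far_end in the frame of stop_face below 0.003 m and velocity of joint cam_lever between -0.05 and 0.05 rad/s and linear speed of blank below 0.01 m/s); the robot touches nothing.
It fails at once if the blank is lifted more than 6 mm off the board or tipped (z of any of blank_far_end, blank_near_end in the frame of stop_face above 0.006 m or angle between blank's own z axis and vertical above 0.1 rad).
It fails at once if the glue bottle is moved more than 15 mm, or tipped (distance of glue_bottle from where it was at the start of the episode above 0.015 m or angle between glue_bottle's own z axis and vertical above 0.25 rad).
It fails at once if the small glue bottle is moved more than 15 mm, or tipped (distance of small_glue_bottle from where it was at the start of the episode above 0.015 m or angle between small_glue_bottle's own z axis and vertical above 0.25 rad).
It fails at once if the wax tin is moved more than 15 mm, or tipped (distance of wax_tin from where it was at the start of the episode above 0.015 m or angle between wax_tin's own z axis and vertical above 0.25 rad).
It fails at once if the carpenter's pencil is moved more than 15 mm, or tipped (distance of pencil from where it was at the start of the episode above 0.015 m or angle between pencil's own z axis and vertical above 0.25 rad).
It also fails if it takes over 51 s, if anything falls off the work surface, if the arm or the gripper's body presses on something with over 40 N, if the wrist force passes 120 N, or if a joint passes its speed limit or range.

## Working session

There is one attempt and no reset: what is moved stays moved. The work goes in short steps, Python scripts to look and compute and a tool call to move; the robot and the scene stay as the last step left them, time stands still between calls to the robot, and variables do not carry over. Pictures are saved under pics/ and viewed, at most 10 in all, crops included, and the job is handed in when it is done.

Besides the shell and the picture viewer there is one more tool, called after "Emit:" in YAML: its name, and indented under it one key for each argument. move_arm: Moves the arm, as the interface text tells. Scaled input: -1 to 1 covers 50 mm each way for a shift and 8 degrees each way for a turn. Its arguments: {"type":"object","properties":{"motion":{"type":"array","items":{"type":"array"}},"claw":{"type":"number"},"force":{"type":"number"}},"required":["motion"]}

```bash
mkdir -p pics; ls; python3 - <<'E'
from rig import env, viewer
import cv2, numpy as np
for n in ("top","scene"):
    im=viewer.get_image(n); cv2.imwrite(f"pics/{n}0.png",im["frame"][:,:,::-1]); np.savez(f"{n}0.npz",**im)
    print(n,im["eye"],im["attitude"],im["fx"],im["fy"],im["cx"],im["cy"])
o=env.observe();print(o["time_s"],o["tool_rot"],o["ft_force"],env.tip_reach)
E
```

```text
pics
top [0.40133919 0.05453926 1.09975763] [[ 0.00741682  0.97444478 -0.2245047 ]
 [-0.99997148  0.00690748 -0.00305403]
 [-0.00142523  0.22452095  0.97446822]] 445.9055390448714 445.9055390448714 318.2463683600191 199.79961390085137
scene [ 1.33700964 -0.10046917  0.60152693] [[ 0.22710797 -0.58136703  0.78130298]
 [ 0.97386894  0.13649864 -0.18151421]
 [-0.00112041  0.80211003  0.59717522]] 408.2947082711818 408.2947082711818 320.942750687948 199.1680701174151
0.1 [[ 9.52685879e-01  3.03956581e-01 -1.15800500e-04]
 [ 3.03956471e-01 -9.52685039e-01  1.29661897e-03]
 [ 2.83794464e-04 -1.27046889e-03 -9.99999153e-01]] [ 0.44875914 -0.11501235  0.47377146] 0.017
```

View pics/top0.png

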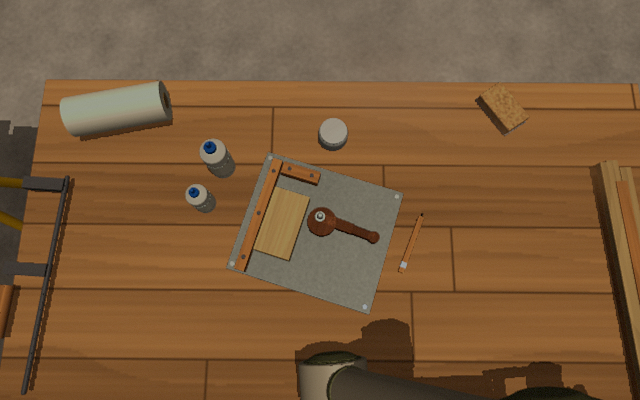

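View pics/scene0.png

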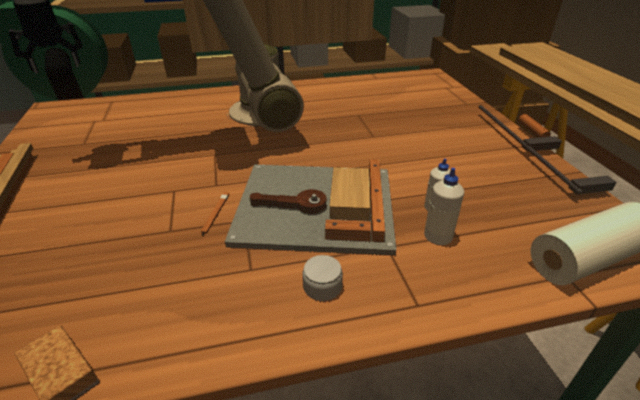

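The top view shows the board centred near px (315,233), rotated about 15°. The blank is at about (283,224) with the stop above it at (300,173). The lever bolt is at (320,216), its arm tip at (374,237), and the bottles, tin and pencil are clear of the board.

```bash
cat > h.py <<'E'
import numpy as np, cv2
def cast(im,px,z):
    px=np.atleast_2d(np.asarray(px,float))
    d=np.c_[(px[:,0]-im["cx"])/im["fx"],-(px[:,1]-im["cy"])/im["fy"],-np.ones(len(px))]@im["attitude"].T
    return im["eye"]+d*((z-im["eye"][2])/d[:,2])[:,None]
def rect(im,mask,z):
    n,l,s,c=cv2.connectedComponentsWithStats(mask.astype(np.uint8))
    i=1+np.argmax(s[1:,4]); cn,_=cv2.findContours((l==i).astype(np.uint8),cv2.RETR_EXTERNAL,cv2.CHAIN_APPROX_NONE)
    p=cast(im,max(cn,key=len)[:,0],z)[:,:2]
    return p,cv2.minAreaRect((p*1000).astype(np.float32)),(l==i)
E
python3 - <<'E'
from h import *
im=dict(np.load("top0.npz")); f=im["frame"]; hsv=cv2.cvtColor(f,cv2.COLOR_RGB2HSV).astype(int)
for x,y in [(283,224),(262,220),(300,173),(350,270),(350,228),(320,216),(374,237)]: print((x,y),hsv[y,x],f[y,x])
cv2.imwrite("pics/crop.png",cv2.resize(f[140:330,215:435,::-1],None,fx=3.6,fy=3.1,interpolation=cv2.INTER_CUBIC) if 0 else cv2.resize(f[145:320,220:440,::-1],None,fx=3.4,fy=3.4,interpolation=cv2.INTER_CUBIC))
E
```

```text
(283, 224) [ 19 130 157] [157 127  77]
(262, 220) [ 15 157  65] [65 45 25]
(300, 173) [ 14 173 137] [137  86  44]
(350, 270) [ 24  45 120] [120 116  99]
(350, 228) [ 10 177  82] [82 44 25]
(320, 216) [ 36  29 142] [139 142 126]
(374, 237) [ 10 178  83] [83 45 25]
```

View pics/crop.png

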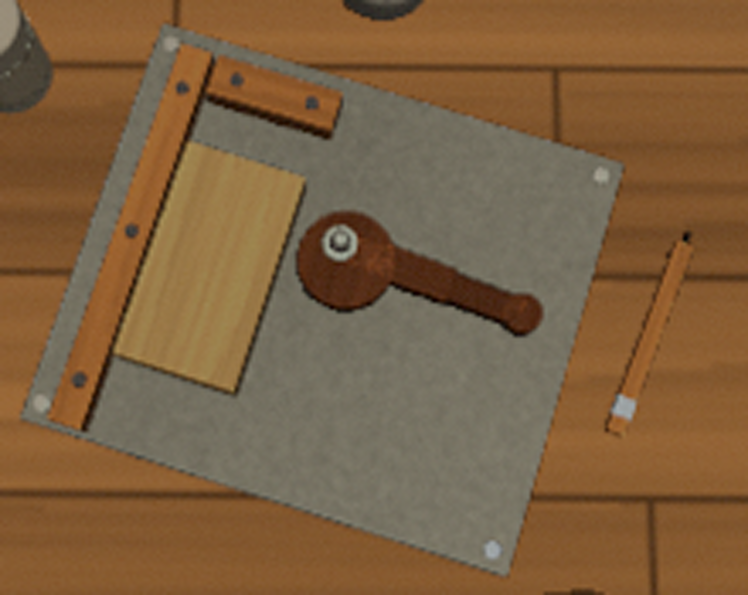

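The crop shows clear corners: board at (163,25), (623,162), (507,575), (22,415); blank top at (192,141), (306,178), (236,393), (115,354). The nut is at (339,241) and the lever tip at (520,313). Next I cast these to the world and check them against a blank mask.

```bash
python3 - <<'E'
from h import *
im=dict(np.load("top0.npz")); f=im["frame"]; hsv=cv2.cvtColor(f,cv2.COLOR_RGB2HSV).astype(int)
c=lambda p,z: cast(im,np.array(p)/3.4-0.35+[220,145],z)[:,:2]*1000
np.set_printoptions(precision=1,suppress=True)
B=c([(163,25),(623,162),(507,575),(22,415)],.018); print("board",B,[np.linalg.norm(B[i]-B[i-1]) for i in range(4)])
ctr=B.mean(0); ux=(B[0]-B[3]+B[1]-B[2]); uy=B[0]-B[1]+B[3]-B[2]
a=np.arctan2(ux[1],ux[0]); b=np.arctan2(-uy[0],uy[1]); print("yaw",np.degrees([a,b]))
a=(a+b)/2; R=np.array([[np.cos(a),-np.sin(a)],[np.sin(a),np.cos(a)]])
loc=lambda p:(p-ctr)@R
h,s,v=hsv[...,0],hsv[...,1],hsv[...,2]
m=(h>=16)&(h<=23)&(s>90)&(s<155)&(v>110); m[:,:245]=0;m[:,312:]=0;m[:175]=0;m[265:]=0
p,r,_=rect(im,m,.056); print("ctr",ctr,"blank",r, loc(np.array(r[0])))
print("blank corners loc",loc(c([(192,141),(306,178),(236,393),(115,354)],.056)))
print("stop near top edge loc",loc(c([(206,96),(331,133)],.050)))
print("fence inner loc",loc(c([(212,60),(90,420)],.050)))
print("pivot", c([(339,241)],.057),loc(c([(339,241)],.057)),"tip",loc(c([(520,313)],.042)),c([(520,313)],.042))
np.savez("fr.npz",ctr=ctr,a=a)
E
```

```text
board [[ 774.9  188.2]
 [ 671.3 -153.4]
 [ 376.5  -62.9]
 [ 483.7  278.4]] [np.float64(304.816925184886), np.float64(356.93073953364245), np.float64(308.3979778292502), np.float64(357.76748710455786)]
yaw [-17.1 -17.2]
ctr [576.6  62.6] blank ((586.791748046875, 144.8203125), (88.06343841552734, 159.07374572753906), 72.48394012451172) [-14.5  81.6]
blank corners loc [[ 65.4 122.1]
 [ 64.1  36.5]
 [-94.5  35.9]
 [-94.3 123.8]]
stop near top edge loc [[101.5 124.3]
 [102.3  30.1]]
fence inner loc [[ 128.5  128.9]
 [-141.9  126.1]]
pivot [[603.2  54.9]] [[27.7  0.5]] tip [[  19.7 -135.4]] [[555.5 -72.6]]
```

Everything fits the given sizes: yaw −17.15°, blank about 37 mm short of the stop, lever near 0.06 rad. I'll travel over the board first with the fingers shut.

Emit:
move_arm:
  motion:
    - [[0.736,-0.446,0],[0,0,0]]
    - [[0.736,-0.446,0],[0,0,0]]
    - [[0.736,-0.446,0],[0,0,0]]
    - [[0.736,-0.446,0],[0,0,0]]
    - [[0.736,-0.446,0],[0,0,0]]
    - [[0.736,-0.446,0],[0,0,0]]
    - [[0.736,-0.446,0],[0,0,0]]
    - [[0.736,-0.446,0],[0,0,0]]
    - [[0.736,-0.446,0],[0,0,0]]
    - [[0.736,-0.446,0],[0,0,0]]
    - [[0.288,-0.7,0],[0,0,0]]
    - [[0.288,-0.7,0],[0,0,0]]
    - [[0.288,-0.7,0],[0,0,0]]
    - [[0.288,-0.7,0],[0,0,0]]
    - [[0.288,-0.7,0],[0,0,0]]
    - [[0.288,-0.7,0],[0,0,0]]
    - [[0.288,-0.7,0],[0,0,0]]
    - [[0.288,-0.7,0],[0,0,0]]
    - [[0.288,-0.7,0],[0,0,0]]
    - [[0.288,-0.7,0],[0,0,0]]
  claw: 1

```text
time_s: 2.1
position: [0.4805, 0.1791, 0.2481]
tool_rot: [[0.953, 0.304, -0.001], [0.304, -0.953, -0.0], [-0.001, -0.0, -1.0]]
ft_force: [0.5, 0.6, 0.8]
grip_width: 0.0002
gripper_force: 0.0
```

Emit:
move_arm:
  motion:
    - [[0,0,0],[0,0,-0.98]]
    - [[0,0,0],[0,0,-0.98]]
    - [[0,0,0],[0,0,-0.98]]
    - [[0,0,0],[0,0,-0.98]]
    - [[0,0,0],[0,0,-0.98]]
    - [[0,0,0],[0,0,-0.98]]
    - [[0,0,0],[0,0,-0.98]]
    - [[0,0,0],[0,0,-0.98]]
    - [[0,0,0],[0,0,-0.98]]
    - [[0,0,0],[0,0,-0.98]]
    - [[0,0,0],[0,0,-0.98]]
    - [[0,0,0],[0,0,-0.98]]
    - [[0,0,0],[0,0,-0.98]]
    - [[0,0,0],[0,0,-0.98]]
    - [[0,0,0],[0,0,-0.98]]
    - [[0,0,0],[0,0,-0.98]]
    - [[0,0,0],[0,0,-0.98]]
    - [[0,0,0],[0,0,-0.98]]
    - [[0,0,0],[0,0,-0.9]]
    - [[0,0,0],[0,0,0]]

```text
time_s: 4.1
position: [0.4807, 0.1775, 0.248]
tool_rot: [[-0.971, 0.241, -0.001], [0.241, 0.971, -0.0], [0.001, -0.0, -1.0]]
ft_force: [0.1, 0.5, 0.2]
grip_width: -0.0001
gripper_force: 0.0
```

Emit:
move_arm:
  motion:
    - [[0,0,0.5],[0,0,0.4]]
    - [[0,0,0.8],[0,0,0]]
    - [[0,0,0.8],[0,0,0]]
    - [[0,0,0.8],[0,0,0]]
    - [[0,0,0.5],[0,0,0]]
    - [[0,0,0.3],[0,0,0]]
    - [[0,0,0.2],[0,0,0]]
    - [[0,0,0.1],[0,0,0]]
    - [[0,0,0],[0,0,0]]
    - [[0,0,0],[0,0,0]]

```text
time_s: 5.1
position: [0.4812, 0.1776, 0.049]
tool_rot: [[-0.955, 0.296, 0.001], [0.296, 0.955, 0.0], [-0.001, 0.001, -1.0]]
ft_force: [0.4, 0.5, 0.3]
grip_width: 0.0
gripper_force: 0.0
```

```bash
python3 - <<'E'
from rig import env, viewer
import cv2, numpy as np
im=viewer.get_image("top"); cv2.imwrite("pics/t1.png",cv2.resize(im["frame"][145:320,220:440,::-1],None,fx=3.4,fy=3.4,interpolation=cv2.INTER_CUBIC))
o=env.observe();print(o["q"],o["position"],o["ft_force"])
E
```

```text
[ 7.01659452e+00  3.19792745e+01  9.57419352e+01  2.43144988e-03
  5.21913073e+01 -6.57716570e+01] [0.48119274 0.17761926 0.04909072] [ 0.03352381 -0.56897304  1.07067142]
```

View pics/t1.png

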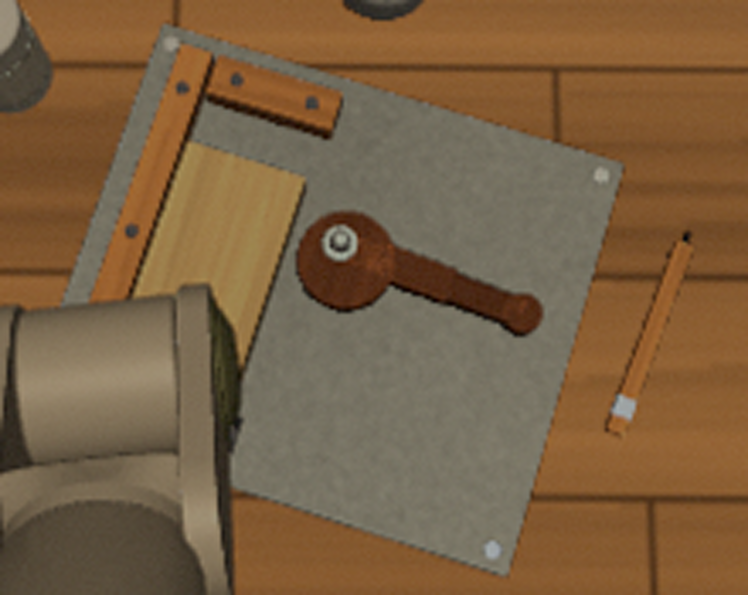

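The view shows the arm behind the blank with nothing disturbed; the lever is still open. I'll push the blank now, slowly at the end.

Emit:
move_arm:
  motion:
    - [[0,0,0.08],[0,0,0]]
    - [[-0.08,0,0],[0,0,0]]
    - [[-0.08,0,0],[0,0,0]]
    - [[-0.08,0,0],[0,0,0]]
    - [[-0.08,0,0],[0,0,0]]
    - [[-0.08,0,0],[0,0,0]]
    - [[-0.08,0,0],[0,0,0]]
    - [[-0.08,0,0],[0,0,0]]
    - [[-0.08,0,0],[0,0,0]]
    - [[-0.08,0,0],[0,0,0]]
    - [[-0.08,0,0],[0,0,0]]
    - [[-0.08,0,0],[0,0,0]]
    - [[-0.06,0,0],[0,0,0]]
    - [[-0.04,0,0],[0,0,0]]
    - [[0,0,0],[0,0,0]]

```text
time_s: 6.65
position: [0.5281, 0.1629, 0.0443]
tool_rot: [[-0.955, 0.296, 0.001], [0.296, 0.955, -0.0], [-0.001, 0.0, -1.0]]
ft_force: [0.5, 0.4, 0.4]
grip_width: -0.0003
gripper_force: 0.0
```

```bash
python3 - <<'E'
from rig import env, viewer
import cv2, numpy as np
im=viewer.get_image("top"); np.savez("t2.npz",**im); cv2.imwrite("pics/t2.png",cv2.resize(im["frame"][145:320,220:440,::-1],None,fx=3.4,fy=3.4,interpolation=cv2.INTER_CUBIC))
o=env.observe();print(o["position"],o["ft_force"])
E
```

```text
[0.52806412 0.16291663 0.04431026] [ 0.52620767 -0.04555335 -0.7243384 ]
```

View pics/t2.png

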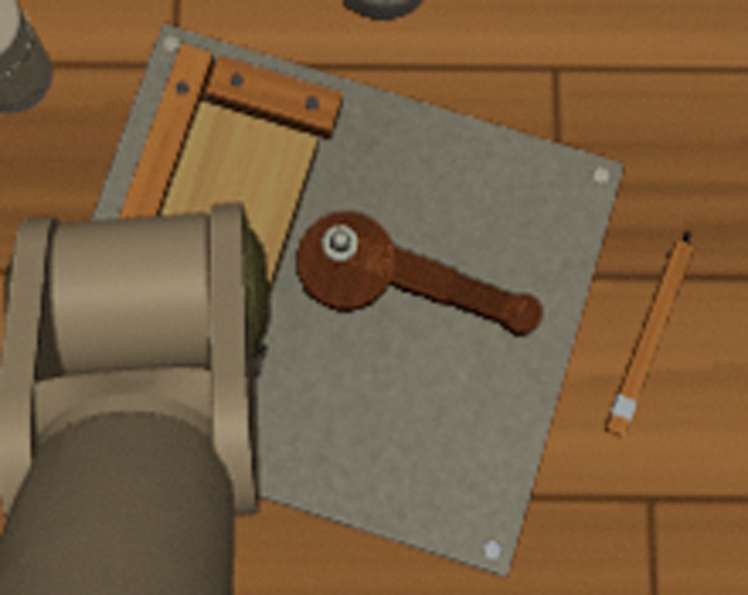

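The blank's far edge runs from (204,100) to (318,140), just short of the stop. I'll creep on until force rises.

Emit:
move_arm:
  motion:
    - [[-0.03,0,0],[0,0,0]]
    - [[-0.03,0,0],[0,0,0]]
    - [[-0.03,0,0],[0,0,0]]
    - [[0,0,0],[0,0,0]]

```text
time_s: 7.1
position: [0.5322, 0.1617, 0.0443]
tool_rot: [[-0.955, 0.295, 0.0], [0.295, 0.955, -0.0], [-0.0, 0.0, -1.0]]
ft_force: [-0.4, 0.4, 0.4]
grip_width: 0.0001
gripper_force: 0.5
```

Emit:
move_arm:
  motion:
    - [[-0.02,0,0],[0,0,0]]
    - [[-0.02,0,0],[0,0,0]]
    - [[0,0,0],[0,0,0]]

```text
time_s: 7.4
position: [0.534, 0.1611, 0.0443]
tool_rot: [[-0.955, 0.296, 0.0], [0.296, 0.955, -0.0], [-0.0, 0.0, -1.0]]
ft_force: [-1.5, 0.2, 0.7]
grip_width: -0.0001
gripper_force: 0.8
```

Emit:
move_arm:
  motion:
    - [[-0.02,0,0],[0,0,0]]
    - [[-0.02,0,0],[0,0,0]]
    - [[0,0,0],[0,0,0]]

```text
time_s: 7.7
position: [0.5359, 0.1605, 0.0443]
tool_rot: [[-0.955, 0.296, 0.0], [0.296, 0.955, -0.0], [-0.0, 0.0, -1.0]]
ft_force: [-1.7, 0.8, 0.8]
grip_width: 0.0003
gripper_force: 0.8
```

```bash
python3 - <<'E'
from h import *
from rig import env, viewer
fr=np.load("fr.npz");a=fr["a"];R=np.array([[np.cos(a),-np.sin(a)],[np.sin(a),np.cos(a)]])
im=viewer.get_image("top"); f=im["frame"]; np.savez("t3.npz",**im)
hsv=cv2.cvtColor(f,cv2.COLOR_RGB2HSV).astype(int);h,s,v=hsv[...,0],hsv[...,1],hsv[...,2]
m=(h>=16)&(h<=23)&(s>90)&(s<155)&(v>110); m[:,:245]=0;m[:,325:]=0;m[:165]=0;m[265:]=0
p,r,_=rect(im,m,.056); l=(p*1000-fr["ctr"])@R
for y in range(45,122,8):
    k=np.abs(l[:,1]-y)<4; print(y,l[k,0].max().round(1),end="; ")
print((np.array(env.observe()["position"])[:2]*1000-fr["ctr"])@R,env.observe()["ft_force"])
E
```

```text
45 103.0; 53 103.2; 61 102.7; 69 102.9; 77 103.1; 85 103.3; 93 102.8; 101 103.0; 109 103.2; 117 103.4; [-67.70699364  81.54755073] [-1.32733528  0.65205497  1.1031846 ]
```

Emit:
move_arm:
  motion:
    - [[-0.02,0,0],[0,0,0]]
    - [[0,0,0],[0,0,0]]

```text
time_s: 7.95
position: [0.5364, 0.1603, 0.0443]
tool_rot: [[-0.955, 0.295, -0.001], [0.295, 0.955, 0.0], [0.001, -0.0, -1.0]]
ft_force: [-4.0, 1.1, 1.9]
grip_width: 0.0
gripper_force: 2.0
```

Emit:
move_arm:
  motion:
    - [[-0.02,0,0],[0,0,0]]
    - [[0,0,0],[0,0,0]]

```text
time_s: 8.15
position: [0.5365, 0.1603, 0.0443]
tool_rot: [[-0.955, 0.295, -0.003], [0.295, 0.955, 0.0], [0.003, -0.0, -1.0]]
ft_force: [-7.5, 3.0, 5.3]
grip_width: 0.0003
gripper_force: 4.2
```

Emit:
move_arm:
  motion:
    - [[-0.02,0,0],[0,0,0]]
    - [[0,0,0],[0,0,0]]

```text
time_s: 8.35
position: [0.5365, 0.1603, 0.0443]
tool_rot: [[-0.955, 0.295, -0.005], [0.295, 0.955, 0.001], [0.005, -0.001, -1.0]]
ft_force: [-12.6, 3.1, 8.1]
grip_width: 0.0
gripper_force: 6.4
```

Force climbs with no motion, so the blank is home. I'll back off, rise and cross over to the far side of the lever arm.

Emit:
move_arm:
  motion:
    - [[0,0,0],[0,0,0]]
    - [[0.2,0,0],[0,0,0]]
    - [[0.4,0,0],[0,0,0]]
    - [[0,0,-0.6],[0,0,0]]
    - [[0,0,-1],[0,0,0]]
    - [[-0.308,-0.405,0],[0,0,0]]
    - [[-0.308,-0.405,0],[0,0,0]]
    - [[-0.308,-0.405,0],[0,0,0]]
    - [[-0.308,-0.405,0],[0,0,0]]
    - [[-0.308,-0.405,0],[0,0,0]]
    - [[-0.308,-0.405,0],[0,0,0]]
    - [[-0.308,-0.405,0],[0,0,0]]
    - [[-0.308,-0.405,0],[0,0,0]]
    - [[-0.308,-0.405,0],[0,0,0]]
    - [[-0.308,-0.405,0],[0,0,0]]
    - [[0,0,0],[0,0,0.42]]
    - [[0,0,0],[0,0,0]]

```text
time_s: 10.05
position: [0.5974, -0.0712, 0.1241]
tool_rot: [[-0.936, 0.353, 0.001], [0.353, 0.936, -0.0], [-0.001, -0.0, -1.0]]
ft_force: [-0.1, -0.1, -0.6]
grip_width: 0.0001
gripper_force: 0.0
```

```bash
python3 - <<'E'
from rig import env, viewer
import cv2, numpy as np
im=viewer.get_image("top"); np.savez("t4.npz",**im); a=cv2.resize(im["frame"][145:320,220:440,::-1],None,fx=3.4,fy=3.4,interpolation=cv2.INTER_CUBIC)
s=viewer.get_image("wrist")["frame"][:,:,::-1]
cv2.imwrite("pics/t4.png",np.vstack([a[:300],cv2.resize(s,(480,300))[:, :].copy() if 0 else cv2.copyMakeBorder(cv2.resize(s,(470,294)),0,0,0,a.shape[1]-470,cv2.BORDER_CONSTANT)]))
o=env.observe();print(o["position"],o["ft_force"])
E
```

```text
[ 0.5971714  -0.07026487  0.12425495] [-0.10755398 -0.41249687  0.52120747]
```

View pics/t4.png

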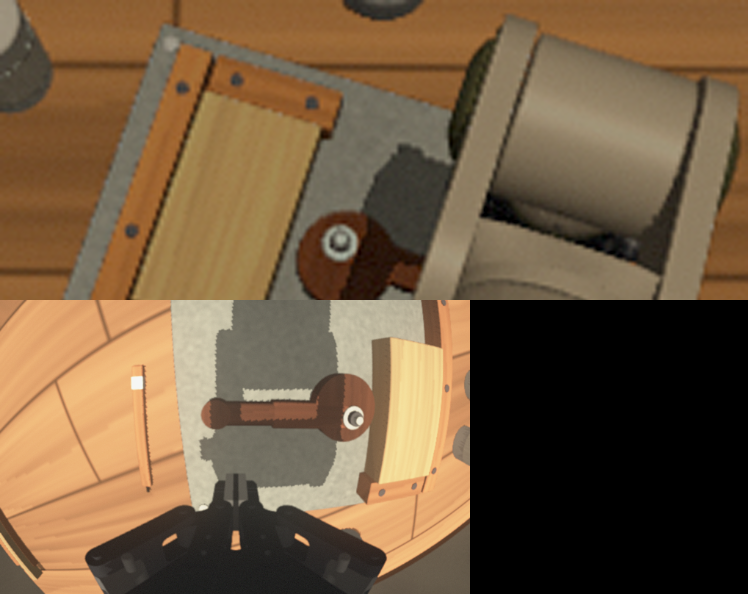

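Top view: the blank lies flush on the stop (edge at (210,95)–(322,130)). Wrist view: the finger is beyond the arm's outer part with a clear gap. I'll lower and begin the arc.

Emit:
move_arm:
  motion:
    - [[0,-0.18,0.4],[0,0,0]]
    - [[0,0,0.6],[0,0,0]]
    - [[0,0,0.4],[0,0,0]]
    - [[0,0,0.1],[0,0,0]]
    - [[0,0,0],[0,0,0]]
    - [[0.1,0,0],[0,0,0]]
    - [[0.1,0,0],[0,0,0]]
    - [[0.05,0,0],[0,0,0]]
    - [[0,0,0],[0,0,0]]

```text
time_s: 11.05
position: [0.5822, -0.0743, 0.05]
tool_rot: [[-0.936, 0.351, 0.001], [0.351, 0.936, -0.0], [-0.001, 0.0, -1.0]]
ft_force: [0.3, -0.4, 0.1]
grip_width: 0.0001
gripper_force: 0.0
```

Emit:
move_arm:
  motion:
    - [[0.18,-0.03,0],[0,0,0.5]]
    - [[0.18,-0.03,0],[0,0,0.5]]
    - [[0.18,-0.03,0],[0,0,0.5]]
    - [[0,0,0],[0,0,0]]

```text
time_s: 11.45
position: [0.5556, -0.0671, 0.0498]
tool_rot: [[-0.843, 0.538, 0.0], [0.538, 0.843, -0.0], [-0.0, 0.0, -1.0]]
ft_force: [-0.4, -0.3, 0.0]
grip_width: -0.0
gripper_force: 0.0
```

Emit:
move_arm:
  motion:
    - [[0.18,-0.03,0],[0,0,0.5]]
    - [[0.18,-0.03,0],[0,0,0.5]]
    - [[0.18,-0.03,0],[0,0,0.5]]
    - [[0.18,-0.03,0],[0,0,0.5]]

```text
time_s: 11.85
position: [0.5249, -0.0501, 0.0497]
tool_rot: [[-0.661, 0.75, 0.002], [0.75, 0.661, -0.001], [-0.002, 0.001, -1.0]]
ft_force: [1.7, -0.4, 0.8]
grip_width: 0.0001
gripper_force: 0.9
```

```bash
python3 - <<'E'
from rig import env, viewer
import cv2, numpy as np
o=env.observe()
a=cv2.resize(viewer.get_image("top")["frame"][145:320,220:440,::-1],None,fx=3.4,fy=3.4)
w=viewer.get_image("wrist")["frame"][:,:,::-1]
cv2.imwrite("pics/t5.png",np.vstack([a[:300],cv2.copyMakeBorder(cv2.resize(w,(470,294)),0,0,0,a.shape[1]-470,cv2.BORDER_CONSTANT)]))
fr=np.load("fr.npz");t=fr["a"];R=np.array([[np.cos(t),-np.sin(t)],[np.sin(t),np.cos(t)]])
p=(o["position"][:2]*1000-fr["ctr"])@R-[27.7,.5]; T=o["tool_rot"][:2,:2]
print(p,np.hypot(*p), "pivot in tool", -(R@p)@T, o["ft_force"],o["time_s"])
E
```

```text
[ -43.86726232 -123.4034267 ] 130.96847874763864 pivot in tool [ 26.95861112 128.16384665] [ 1.71061326 -0.41397731  0.7945819 ] 11.85
```

View pics/t5.png

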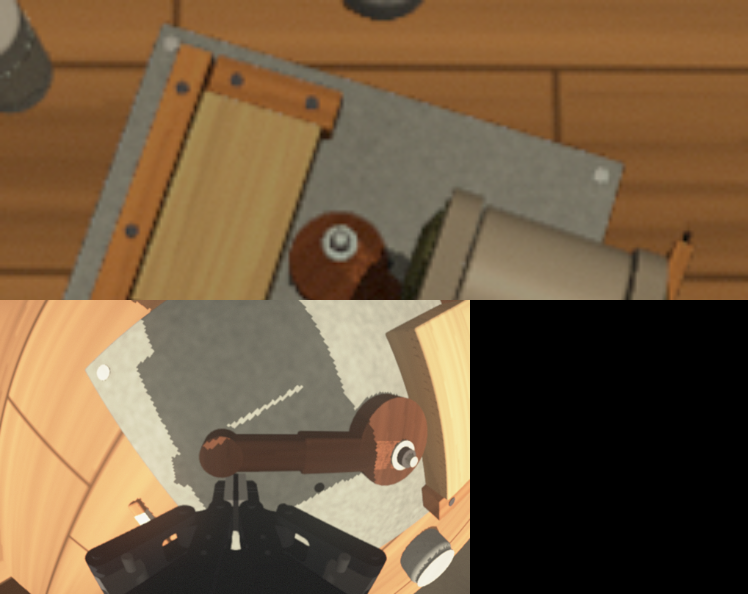

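The finger is on the arm's outer end and the lever is turning (about 0.5 rad), with the blank still home. I'll continue the arc.

Emit:
move_arm:
  motion:
    - [[0.18,-0.03,0],[0,0,0.5]]
    - [[0.18,-0.03,0],[0,0,0.5]]
    - [[0.18,-0.03,0],[0,0,0.5]]
    - [[0.18,-0.03,0],[0,0,0.5]]
    - [[0.18,-0.03,0],[0,0,0.5]]
    - [[0.18,-0.03,0],[0,0,0.5]]

```text
time_s: 12.55
position: [0.4894, -0.009, 0.0495]
tool_rot: [[-0.3, 0.954, 0.001], [0.954, 0.3, -0.001], [-0.001, 0.001, -1.0]]
ft_force: [0.9, -2.2, 0.8]
grip_width: 0.0002
gripper_force: 1.3
```

Emit:
move_arm:
  motion:
    - [[0.09,-0.015,0],[0,0,0.25]]
    - [[0.09,-0.015,0],[0,0,0.25]]
    - [[0.09,-0.015,0],[0,0,0.25]]
    - [[0,0,0],[0,0,0]]

```text
time_s: 12.95
position: [0.4833, 0.0036, 0.0495]
tool_rot: [[-0.201, 0.98, 0.0], [0.98, 0.201, -0.0], [-0.0, 0.0, -1.0]]
ft_force: [0.4, -1.7, 0.7]
grip_width: 0.0
gripper_force: 0.2
```

Emit:
move_arm:
  motion:
    - [[0.09,-0.015,0],[0,0,0.25]]
    - [[0.09,-0.015,0],[0,0,0.25]]
    - [[0.09,-0.015,0],[0,0,0.25]]
    - [[0,0,0],[0,0,0]]

```text
time_s: 13.35
position: [0.4787, 0.0166, 0.0494]
tool_rot: [[-0.098, 0.995, 0.0], [0.995, 0.098, -0.0], [-0.0, 0.0, -1.0]]
ft_force: [-0.4, -0.1, 0.1]
grip_width: -0.0
gripper_force: 0.2
```

Emit:
move_arm:
  motion:
    - [[0.045,-0.007,0],[0,0,0.12]]
    - [[0.045,-0.007,0],[0,0,0.12]]
    - [[0,0,0],[0,0,0]]

```text
time_s: 13.65
position: [0.4774, 0.0212, 0.0494]
tool_rot: [[-0.062, 0.998, 0.0], [0.998, 0.062, -0.0], [-0.0, 0.0, -1.0]]
ft_force: [-0.5, -2.6, 0.6]
grip_width: 0.0002
gripper_force: 0.8
```

Emit:
move_arm:
  motion:
    - [[0.045,-0.007,0],[0,0,0.12]]
    - [[0.045,-0.007,0],[0,0,0.12]]
    - [[0,0,0],[0,0,0]]

```text
time_s: 13.95
position: [0.4763, 0.0259, 0.0493]
tool_rot: [[-0.028, 1.0, 0.0], [1.0, 0.028, 0.0], [0.0, 0.0, -1.0]]
ft_force: [0.3, -1.8, 0.8]
grip_width: 0.0001
gripper_force: 0.7
```

Emit:
move_arm:
  motion:
    - [[0.045,-0.007,0],[0,0,0.12]]
    - [[0,0,0],[0,0,0]]

```text
time_s: 14.15
position: [0.4759, 0.0281, 0.0493]
tool_rot: [[-0.011, 1.0, 0.0], [1.0, 0.011, 0.0], [0.0, 0.0, -1.0]]
ft_force: [1.2, -1.2, 0.4]
grip_width: -0.0
gripper_force: 0.7
```

Emit:
move_arm:
  motion:
    - [[0.03,0,0],[0,0,0]]
    - [[0,0,0],[0,0,0]]

```text
time_s: 14.35
position: [0.4758, 0.0294, 0.0493]
tool_rot: [[-0.012, 1.0, -0.0], [1.0, 0.012, -0.0], [-0.0, -0.0, -1.0]]
ft_force: [-0.5, -1.6, 1.0]
grip_width: 0.0
gripper_force: 1.3
```

Emit:
move_arm:
  motion:
    - [[0.045,-0.007,0],[0,0,0.12]]
    - [[0,0,0],[0,0,0]]

```text
time_s: 14.55
position: [0.4754, 0.0314, 0.0493]
tool_rot: [[0.006, 1.0, -0.0], [1.0, -0.006, -0.001], [-0.001, -0.0, -1.0]]
ft_force: [-0.7, -6.2, 1.6]
grip_width: 0.0001
gripper_force: 2.7
```

Emit:
move_arm:
  motion:
    - [[0.045,-0.007,0],[0,0,0.12]]
    - [[0,0,0],[0,0,0]]

```text
time_s: 14.75
position: [0.4751, 0.0331, 0.0493]
tool_rot: [[0.022, 1.0, -0.0], [1.0, -0.022, -0.002], [-0.002, -0.0, -1.0]]
ft_force: [-0.8, -10.1, 0.9]
grip_width: -0.0001
gripper_force: 4.7
```

Emit:
move_arm:
  motion:
    - [[0.03,0,0],[0,0,0]]
    - [[0,0,0],[0,0,0]]

```text
time_s: 14.95
position: [0.475, 0.0342, 0.0493]
tool_rot: [[0.022, 1.0, -0.001], [1.0, -0.022, -0.002], [-0.002, -0.001, -1.0]]
ft_force: [-2.4, -12.7, 0.8]
grip_width: 0.0001
gripper_force: 5.9
```

Emit:
move_arm:
  motion:
    - [[0.03,0,0],[0,0,0]]
    - [[0,0,0],[0,0,0]]

```text
time_s: 15.15
position: [0.475, 0.0355, 0.0493]
tool_rot: [[0.022, 1.0, -0.001], [1.0, -0.022, -0.003], [-0.003, -0.001, -1.0]]
ft_force: [-2.2, -13.3, 1.4]
grip_width: 0.0001
gripper_force: 6.3
```

Emit:
move_arm:
  motion:
    - [[0.03,0,0],[0,0,0.05]]
    - [[0,0,0],[0,0,0]]

```text
time_s: 15.35
position: [0.4749, 0.0365, 0.0493]
tool_rot: [[0.028, 1.0, -0.001], [1.0, -0.028, -0.004], [-0.004, -0.001, -1.0]]
ft_force: [-3.5, -18.4, 2.9]
grip_width: 0.0001
gripper_force: 8.7
```

Emit:
move_arm:
  motion:
    - [[0.03,0,0],[0,0,0.05]]
    - [[0,0,0],[0,0,0]]
    - [[0,0,0],[0,0,0]]

```text
time_s: 15.65
position: [0.4748, 0.0381, 0.0493]
tool_rot: [[0.035, 0.999, -0.002], [0.999, -0.036, -0.003], [-0.003, -0.002, -1.0]]
ft_force: [-3.3, -17.1, 2.0]
grip_width: -0.0001
gripper_force: 8.0
```

Firm at about 17 N. I'll back off sideways, then rise clear.

Emit:
move_arm:
  motion:
    - [[-0.1,0,0],[0,0,0]]
    - [[-0.2,0,0],[0,0,0]]
    - [[-0.4,0,0],[0,0,0]]
    - [[0,0,-0.6],[0,0,0]]
    - [[0,0,-1],[0,0,0]]
    - [[-1,0,-1],[0,0,0]]
    - [[-1,0,0],[0,0,0]]
    - [[-1,0,0],[0,0,0]]
    - [[-1,0,0],[0,0,0]]
    - [[-1,0,0],[0,0,0]]
    - [[0,0,0],[0,0,0]]
    - [[0,0,0],[0,0,0]]

```text
time_s: 16.85
position: [0.4651, -0.2311, 0.1642]
tool_rot: [[0.039, 0.999, -0.0], [0.999, -0.039, 0.001], [0.001, -0.001, -1.0]]
ft_force: [0.6, 0.9, -0.2]
grip_width: 0.0001
gripper_force: 0.0
```

```bash
python3 - <<'E'
from rig import env, viewer
import cv2
cv2.imwrite("pics/t6.png",cv2.resize(viewer.get_image("top")["frame"][145:320,190:420,::-1],None,fx=3.4,fy=3.4,interpolation=cv2.INTER_CUBIC))
o=env.observe();print(o["position"],o["ft_force"],o["time_s"])
E
```

```text
[ 0.46526107 -0.2299889   0.16434605] [-0.44581041  0.48735947 -0.16875978] 16.9
```

View pics/t6.png

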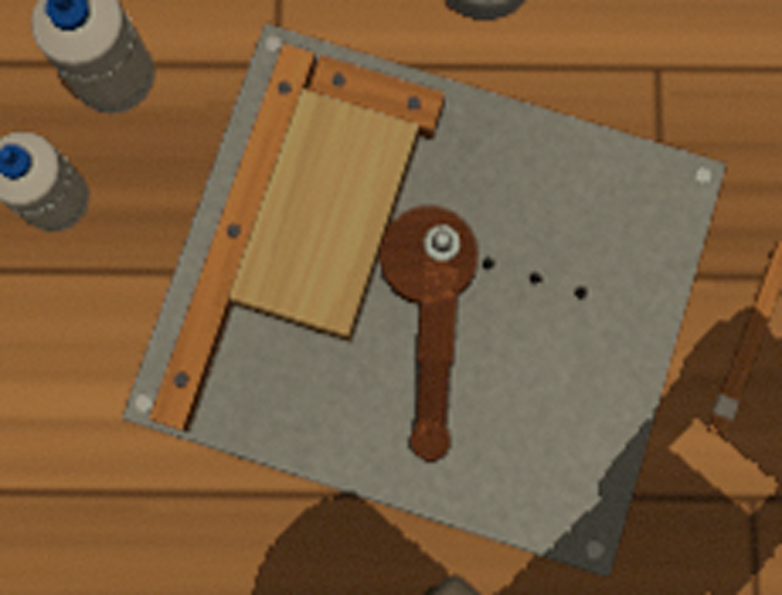

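The blank is home on the stop (edge (303,90)–(420,125)) and flush on the fence (232,300). The cam bears on the blank, the lever points to (430,441) at about 1.35 rad, and the robot is clear.

```bash
python3 -c "
from rig import env
print(env.close_job())"
```

```text
the job is handed in; nothing more can be done
None
```

I handed the job in at about 17 s of the 51 s. The last picture shows the blank home on the end stop and flush on the fence, the cam lever locked at about 1.35 rad, and the robot clear; the hand-in returned no verdict.

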